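Trip-test a roller-lever limit switch and reset its tell-tale

ROBOT

A 6-joint arm with a two-finger parallel gripper is mounted at the origin on a cart in front of the work surface, level with it; the furniture and walls round the work are solid. World frame = base frame: x ahead of the robot, y to its left, z up, the work surface at z = 0. Lengths are in m, angles in rad, forces in N, time in s.
With the tool pointing down it reaches from about 0.35 to 0.85 m from the base axis. Payload 8.1 kg.
Tool frame: the origin (TCP) lies at the very end of the fingers, on their centre line; the grasp point (between the pads) lies 19 mm behind it; z points along the fingers, y is the direction in which the jaws open and shut (so a half turn about z gives the same grasp; the last joint's range is limited). The gripper opens to 93 mm and grips with 3 to 60 N. Pads are 15 mm wide; open, the fingers measure 128 mm over their backs; the gripper's body (75 mm by 188 mm) begins 65 mm behind the grasp point.
Start: joints at [1.041, 0.13, 1.488, -0, 1.523, -0.085], TCP at [0.258, 0.542, 0.219] pointing down, gripper open.
Joint ranges: [-2.96, 2.96], [-0.89, 2.26], [0.02, 2.5], [-1.34, 4.48], [0, 2.73], [-2.66, 2.66]. Speed limits (rad/s): [2.39, 2.39, 2.79, 3.14, 3.14, 3.14].

INTERFACE

Orientations are given as a rotation vector (axis times angle).
In Python, from plant import robot gives the robot as it stands.
- The arm moves only by the shell command python3 -m inch 'ROWS' [FORCE]. ROWS is JSON, a list that holds one entry, the list of rows, each a list of 7 numbers: the shift along the tool's x, y, z in cm, then the turn, a rotation vector about the tool's x, y, z in degrees, then the gripper command: -1 is fully open, 1 is shut, values between are in proportion. A call has 1 to 5 rows; each row shifts and turns the commanded pose from where the row before left it, along the tool's axes as they then stand; what a row does not reach is not made up. A row lasts 1/10 s, in which the tool goes at most 50 mm and 8.59 degrees, less where a joint would pass 70% of its speed; a pose out of reach is approached as far as the arm can. A call with a gripper value outside its range is refused whole. The fingers move at their own pace and stop on an object; FORCE is the grip in N (left out, the last holds). Time passes only in rows, so rows that do not move let the fingers close. It gives the time, the measured TCP pose, the force and the opening at its end, in the units of the state.
- robot.read_state(): the state, without advancing time (a new reading comes with each control period).
- robot.read_camera(name): name is "scene" or "top" or "wrist"; returns a dict with "image" (400x640x3 uint8, blue, green, red), "K" (3x3 intrinsics, pixels), "distortion" ([k1, k2, p1, p2, k3] as OpenCV has them; the pictures are not rectified), "R" (3x3) and "t" (3): a world point X has camera coordinates R X + t; the wrist camera has in their place "tool_from_camera" (4x4, takes a point from camera to tool coordinates, whose origin is the TCP and whose axes are the flange's). Camera axes: x right, y down, z forward; pixel columns grow to the right and rows downward; lengths in m; the calibration is good to about 2 mm. A picture is of the moment at which its call begins: read the wrist's pose just before it. There is no depth.
- robot.close_job(): hands the job in, once; it reports no verdict.
The state is a dict: "t": time; "q": joint angles; "dq": joint speeds; "joint_torque": joint torques, N m; "tool_pos": TCP position; "orientation": TCP orientation; "force": force on the tool from outside, world axes, zero at the start; "wrist_torque": the same for the moment, N m; "opening": finger opening in m.
Only numpy, scipy, OpenCV 4.12 (cv2) and the standard library are available. Lean on these libraries where they do the work, as an engineer would, in place of code of your own. Each camera call takes 0.05 s, during which the arm holds its last target. There are 200 camera calls.

TASK

Trip-test the limit switch that has a roller on its arm: push the arm sideways, towards the side where the tell-tale pin sticks out, feeling for the point where it turns stiff because the hidden cam has picked up the pin, then carry on until the pin stands about 10 mm out; less than 7 mm has not tripped it and 13 mm or more damages it. Hold it there for a moment, let the arm spring back upright while the pin stays out, and then push the pin fully home again to reset the switch. Leave the switch with the thin wire whisker alone and do not shift the things lying round about.

Things in the scene. Friction and masses are not known exactly. Their poses are not given: they have to be found in the camera images.
- roller_switch: The switch to test, fixed to the bench: grey upright box 42 (x) x 44 (y) x 132 mm high on a dark base plate 90 x 110 x 8 mm. Origin: centre of the plate's underside, on the bench; z up. The roller arm is on its front (-x) face. The tell-tale pin comes out of its left (+y) side through a fixed bushing 14 mm across that reaches to y = +47 mm, centred at x = 0, z = 111 mm.
- roller_arm (a joint): Angle of the roller arm, rad: 0 = upright rest, growing as the roller is pushed towards the switch's +y; stop at 1.2. Shaft along the switch's x at y = 0, z = 85 mm; flat arm 13 mm wide at x = -30 to -35 mm. Return spring: 0.25 x (angle + 0.4) N m, i.e. about 1.2 N at the roller at first, 5 N at 0.8 rad; more once the pin is picked up (see roller_center).
- roller_center (a point): Centre of the black roller, 26 mm across, 13 mm thick, axis along the switch's x, 85 mm from the shaft; at rest x = -43.5, y = 0, z = 170 mm in the switch's frame. At a hidden arm angle, new each time, of 0.1 to 0.45 rad the cam picks up the pin: the push at the roller jumps by 2.5 to 4 N, and from there the pin comes out by 26 mm x sin(angle turned since).
- trip_pin (a joint): How far the tell-tale pin stands out of its bushing, m: 0 = fully home (knob against the bushing), stop at 0.017. It moves along the switch's +y and stays where it is left (about 11 N of friction, so pushing it home takes about 11 N and then it stops hard).
- pin_knob (a point): Centre of the outer face of the steel knob on the tell-tale pin (20 mm across, 9 mm thick, axis along the switch's y); when home it is at x = 0, y = +56.5 mm, z = 111 mm in the switch's frame.
- whisker_switch: The other switch, to be left alone: same box, base plate, bushing and knob, same frame, but with a straight wire 4.4 mm thick and 95 mm long in place of the roller arm (shaft at z = 85 mm, wire at x = -34 mm). Its knob is fixed. Which of the two stands on the left changes.
- whisker (a joint): Angle of the wire whisker, rad: 0 = upright at rest; springs back.
- screwdriver_red: Loose screwdriver with a red handle, 150 x 18 x 18 mm, lying between the switches; bystander. Origin: centre of the underside.
- tin_1: Loose round aluminium tin, 51 mm across, 24 mm high, near the front edge between the switches; bystander. Origin: centre of the underside.
- tape_yellow: Loose roll of yellow tape, 62 mm across, 20 mm high, behind the switches; bystander. Origin: centre of the underside.
- marker: Loose marker pen, 135 x 17 x 16 mm, lying on the left; bystander. Origin: centre of the underside.

How it is judged:
On the way, in this order (a step that is already met when the one before it is completed fails the run):
1. the roller arm is held pushed over and has driven the tell-tale pin more than 7 mm out (value of joint roller_arm above 0.3 rad and value of joint trip_pin above 0.007 m), for 0.1 s.
2. the arm is back upright while the pin still stands out (tripped) (value of joint roller_arm below 0.06 rad and value of joint trip_pin above 0.006 m), for 0.1 s.
At the end, for the whole second after the job is handed in: The tell-tale pin is home (within 1.5 mm), the roller arm upright (within 0.06 rad) and the whisker at rest (within 0.1 rad) (value of joint trip_pin below 0.0015 m and value of joint roller_arm below 0.06 rad and value of joint whisker below 0.1 rad); the robot touches nothing.
It fails at once if the pin is driven 13 mm or more out (value of joint trip_pin above 0.013 m).
It fails at once if the whisker of the other switch is deflected by more than 0.25 rad (value of joint whisker above 0.25 rad).
It fails at once if a loose bystander is shifted by more than 30 mm (distance of any of screwdriver_red, tin_1, tape_yellow, marker from where it was at the start of the episode above 0.03 m).
It also fails if it takes over 58 s, if anything falls off the work surface, if the arm or the gripper's body presses on something with over 40 N, if the wrist force passes 120 N, or if a joint passes its speed limit or range.

## Working session

There is one attempt and no reset: what is moved stays moved. The work goes in short steps, Python scripts to look and compute and a shell command to move; the robot and the scene stay as the last step left them, time stands still between calls to the robot, and variables do not carry over. Pictures are saved under pics/ and viewed, about 8 in all and at most 12, crops included, and the job is handed in when it is done.

```bash
ls; mkdir -p pics; python3 - <<'E'
from plant import robot
import cv2,pickle
s=robot.read_state();print(s)
for n in("scene","top"):
    c=robot.read_camera(n);cv2.imwrite(f"pics/{n}0.png",c["image"]);pickle.dump(c,open(f"{n}0.pkl","wb"))
    print(n,c["K"],c["distortion"],c["R"],c["t"])
E
```

```text
pics
{'t': 0.0, 'q': array([ 1.04059718e+00,  1.31106703e-01,  1.48928075e+00, -6.08391840e-06,
        1.52301512e+00, -8.53905598e-02]), 'dq': array([ 0.00152325, -0.00076075,  0.00158456,  0.000252  ,  0.00062608,
       -0.00095165]), 'joint_torque': array([ 4.09980112e-04, -5.59838820e+01, -4.91762888e+01,  7.70007935e-02,
        3.51962820e-02, -1.00200257e-04]), 'tool_pos': array([0.25785669, 0.54113016, 0.21761918]), 'orientation': array([-6.92837464e-01, -3.06368483e+00,  2.71182425e-03]), 'force': array([ 0.40579238, -0.14514838, -0.20030532]), 'wrist_torque': array([0.03676165, 0.0221123 , 0.02221138]), 'opening': 0.09291225294665763}
scene [[371.74318899   0.         314.99892359]
 [  0.         371.74318899 192.98748975]
 [  0.           0.           1.        ]] [-0.07044013  0.          0.          0.          0.        ] [[ 0.8372909  -0.54637668 -0.02040771]
 [-0.24322853 -0.33878617 -0.90888053]
 [ 0.48967728  0.76596113 -0.41655698]] [-0.40315012  0.25748434  0.66311044]
top [[513.50978682   0.         318.47305522]
 [  0.         513.50978682 205.30897266]
 [  0.           0.           1.        ]] [-0.06261898  0.          0.          0.          0.        ] [[-0.01525122 -0.99986834 -0.00554054]
 [-0.98756599  0.0159302  -0.15639582]
 [ 0.15646349  0.00308642 -0.98767892]] [0.0657015  0.56105498 1.55114953]
```

View pics/scene0.png

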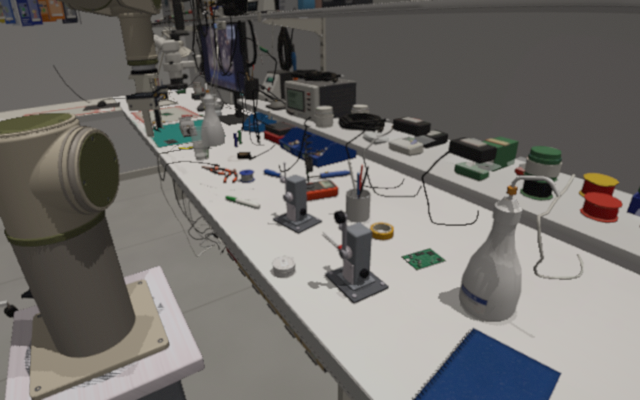

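View pics/top0.png

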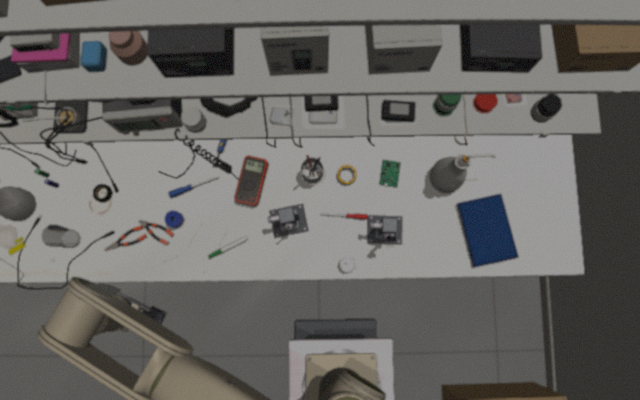

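The scene view shows two switches, with the right-hand one at scene (357,260) and top (384,230). It has a dark blob, possibly the roller, at scene (340,216). I'll zoom in on both.

```bash
python3 - <<'E'
import cv2,numpy as np
a=cv2.imread("pics/scene0.png")[165:305,260:400];b=cv2.imread("pics/top0.png")[185:275,255:415]
a=cv2.resize(a,(400,400),interpolation=cv2.INTER_CUBIC);b=cv2.resize(b,None,fx=400/90*.55,fy=400/90*.55,interpolation=cv2.INTER_CUBIC)
b=cv2.copyMakeBorder(b,0,400-b.shape[0],0,0,cv2.BORDER_CONSTANT)
print(a.shape,b.shape)
cv2.imwrite("pics/z0.png",cv2.convertScaleAbs(np.hstack([a,b]),alpha=1.5))
E
```

```text
(400, 400, 3) (400, 391, 3)
```

View pics/z0.png

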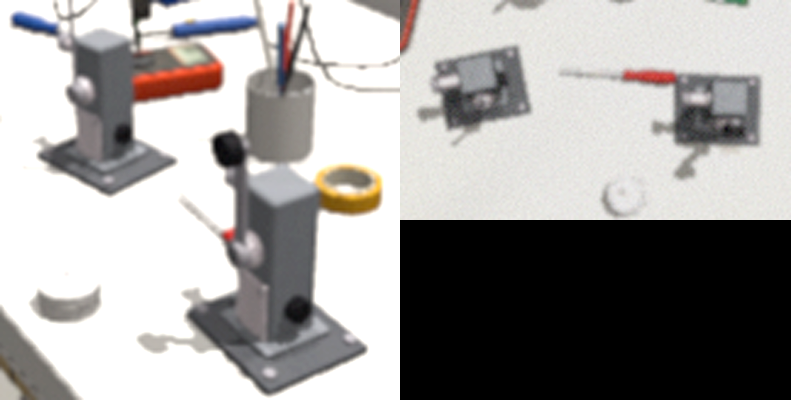

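The roller switch is the right-hand one: black roller at scene (340,217), yaw near 0, knob on its left. The left one has the thin wire. Next I'll measure its pose from the base plate, box top and roller.

```bash
cat > h.py <<'E'
import cv2,numpy as np,pickle
def ray(c,uv):
    n=cv2.undistortPoints(np.array([[uv]],float),c["K"],np.array(c["distortion"]))[0,0]
    R=np.array(c["R"]);return -R.T@c["t"],R.T@np.array([n[0],n[1],1.])
def onz(c,uv,z):
    o,d=ray(c,uv);return o+d*(z-o[2])/d[2]
def px(c,X):
    return cv2.projectPoints(np.array([X],float),cv2.Rodrigues(np.array(c["R"]))[0],np.array(c["t"]),c["K"],np.array(c["distortion"]))[0][0,0]
def tri(cs,uvs):
    A=0;b=0
    for c,u in zip(cs,uvs):
        o,d=ray(c,u);d/=np.linalg.norm(d);P=np.eye(3)-np.outer(d,d);A=A+P;b=b+P@o
    return np.linalg.solve(A,b)
E
python3 - <<'E'
from h import *
T=pickle.load(open("top0.pkl","rb"));S=pickle.load(open("scene0.pkl","rb"))
print("cams",ray(T,(0,0))[0],ray(S,(0,0))[0])
g=T["image"].max(2)
for (x0,x1,y0,y1) in((362,412,208,254),(262,314,198,246)):
    m=(g[y0:y1,x0:x1]<110).astype(np.uint8)
    cs,_=cv2.findContours(cv2.morphologyEx(m,cv2.MORPH_OPEN,np.ones((3,3))),0,2)
    k=max(cs,key=cv2.contourArea)+np.array([x0,y0])
    W=np.array([onz(T,p[0],.008)[:2] for p in k],np.float32)
    r=cv2.minAreaRect(W);print("plate",r,"px bbox",cv2.boundingRect(k))
# roller
I=S["image"];m=(I.max(2)<45).astype(np.uint8)
n,l,st,ce=cv2.connectedComponentsWithStats(m[200:300,325:385])
for i in range(1,n):
    if st[i,4]>8: print("dark",st[i],ce[i]+[325,200])
crop=T["image"][205:258,358:416];cv2.imwrite("pics/z1.png",cv2.convertScaleAbs(cv2.resize(crop,None,fx=10,fy=10,interpolation=cv2.INTER_CUBIC),alpha=1.7))
E
```

```text
cams [0.31238258 0.05196763 1.62014836] [ 0.07547135 -0.64095652  0.50201841]
plate ((0.482157826423645, -0.14541828632354736), (0.11354850977659225, 0.10159727931022644), 87.74279022216797) px bbox (365, 215, 37, 33)
plate ((0.5145989656448364, 0.1674201786518097), (0.09705667197704315, 0.1405404806137085), 10.5531644821167) px bbox (263, 205, 45, 34)
dark [10 12 11 11 96] [339.69791667 217.13541667]
dark [34 69 10 10 77] [363.63636364 273.36363636]
```

View pics/z1.png

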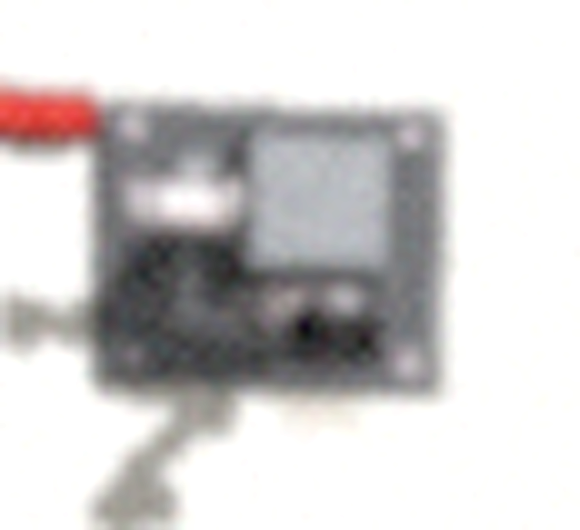

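The enlarged view shows the plate corners at about (97,105), (443,112), (440,388) and (97,385). The box top is centred at (318,200), the knob and bushing at (130–240,200), and the roller at (335,330). The red screwdriver touches the back-left corner of the plate.

```bash
python3 - <<'E'
from h import *
T=pickle.load(open("top0.pkl","rb"));S=pickle.load(open("scene0.pkl","rb"))
f=lambda a,b:(358+a/10-.45,205+b/10-.45)
P=[onz(T,f(*p),.008) for p in((97,105),(443,110),(440,389),(97,387))]
print(np.round(P,4),"c",np.mean(P,0)); B=[onz(T,f(*p),.140) for p in((249,130),(386,133),(387,268),(249,268))]
print("box",np.round(B,4),np.mean(B,0))
print("roller tri",tri([T,S],[f(335,330),(339.7,217.1)]),"scene z.17",onz(S,(339.7,217.1),.17))
print("knob outer",onz(T,f(130,200),.111))
for X in([.483,-.146,.14],):print(px(T,X),px(S,X))
E
```

```text
[[ 0.534  -0.0971  0.008 ]
 [ 0.5306 -0.2069  0.008 ]
 [ 0.4421 -0.2024  0.008 ]
 [ 0.4446 -0.0944  0.008 ]] c [ 0.48783871 -0.1501956   0.008     ]
box [[ 0.5078 -0.1289  0.14  ]
 [ 0.5063 -0.1688  0.14  ]
 [ 0.4668 -0.1676  0.14  ]
 [ 0.4675 -0.1275  0.14  ]] [ 0.48711701 -0.14818925  0.14      ]
roller tri [ 0.44575731 -0.14737896  0.16922922] scene z.17 [ 0.44414964 -0.14829527  0.17      ]
knob outer [ 0.49134307 -0.09648857  0.111     ]
[388.62572201 225.93335683] [354.78463295 224.65535011]
```

The measurements agree. The switch sits at about (0.4875, −0.149) with yaw ≈ −1.6°, and the roller lies where that predicts. I'll turn the tool to align with the switch, shut the gripper and move on.

```bash
cat >> h.py <<'E'
from scipy.spatial.transform import Rotation as Ro
YAW=np.radians(-1.6);SW=np.array([.4875,-.149,0])
Rs=Ro.from_euler('z',YAW).as_matrix()
def where(target=None,s=None):
    from plant import robot
    s=robot.read_state();R=Ro.from_rotvec(s["orientation"]).as_matrix()
    Rd=Rs@np.diag([-1,1,-1.])
    print("t",round(s["t"],2),"sw mm",np.round(Rs.T@(s["tool_pos"]-SW)*1e3,1),"F",np.round(Rs.T@s["force"],2),"open",round(s["opening"],4),
      "turn deg",np.round(np.degrees(Ro.from_matrix(R.T@Rd).as_rotvec()),1),"q",np.round(s["q"],2))
    if target is not None: print("delta tool cm",np.round(R.T@(SW+Rs@(np.array(target)/1e3)-s["tool_pos"])*100,2))
E
python3 -m inch '[[[0,0,0,0,0,-8,1],[0,0,0,0,0,-8,1],[0,0,0,0,0,-8,1],[-5,0,0,0,0,0,1],[-5,-3,0,0,0,0,1]]]' 20
python3 -c "
from h import *
where((-47,-75,218))"
```

```text
t: 0.6
tool_pos: [0.3504, 0.5147, 0.2177]
orientation: [-0.035, -3.141, 0.0]
force: [1.1, -0.2, -0.1]
opening: 0.0575
t 0.6 sw mm [-155.6  659.6  217.7] F [ 1.15 -0.19 -0.08] open 0.0575 turn deg [-0.  -0.   0.3] q [ 0.89  0.19  1.42  0.    1.53 -0.66]
delta tool cm [-1.042e+01 -7.352e+01 -3.000e-02]
```

```bash
python3 -m inch '[[[-1,-4.8,0,0,0,0,1],[-1,-4.8,0,0,0,0,1],[-1,-4.8,0,0,0,0,1],[-1,-4.8,0,0,0,0,1],[-1,-4.8,0,0,0,0,1]]]'
python3 -m inch '[[[-1,-4.8,0,0,0,0,1],[-1,-4.8,0,0,0,0,1],[-1,-4.8,0,0,0,0,1],[-1,-4.8,0,0,0,0,1],[0,-4.8,0,0,0,0,1]]]'
python3 -c "
from h import *
where((-47,-75,218))"
```

```text
t: 1.1
tool_pos: [0.3938, 0.2703, 0.2181]
orientation: [-0.04, -3.141, 0.001]
force: [1.0, 0.7, 0.5]
opening: 0.0176
t: 1.6
tool_pos: [0.4279, 0.0293, 0.2184]
orientation: [0.041, 3.141, -0.0]
force: [-0.1, -0.5, -1.1]
opening: 0.0006
t 1.6 sw mm [-64.6 176.6 218.4] F [-0.1  -0.5  -1.08] open 0.0006 turn deg [-0.   0.   0.1] q [-0.05 -0.35  1.93 -0.    1.56 -1.6 ]
delta tool cm [ -1.71 -25.16   0.04]
```

```bash
python3 -m inch '[[[0,-4.8,0,0,0,0,1],[0,-4.8,0,0,0,0,1],[0,-4.8,0,0,0,0,1],[0,-4.8,0,0,0,0,1],[-1,-4.8,0,0,0,0,1]]]'
python3 -m inch '[[[0,0,0,0,0,0,1],[0,0,0,0,0,0,1],[0,0,0,0,0,0,1]]]'
python3 - <<'E'
from h import *
from plant import robot
where((-47,-75,135))
c=robot.read_camera("scene");cv2.imwrite("pics/z2.png",cv2.convertScaleAbs(cv2.resize(c["image"][110:310,250:450],(600,600),interpolation=cv2.INTER_CUBIC),alpha=1.5))
E
```

```text
t: 2.1
tool_pos: [0.4306, -0.2108, 0.2186]
orientation: [-0.042, -3.141, 0.0]
force: [1.4, 0.6, 0.6]
opening: 0.0005
t: 2.4
tool_pos: [0.4314, -0.2079, 0.2183]
orientation: [-0.04, -3.141, -0.001]
force: [0.3, 0.4, 0.0]
opening: 0.0003
t 2.4 sw mm [-54.4 -60.5 218.3] F [0.26 0.37 0.03] open 0.0003 turn deg [ 0.  -0.   0.1] q [-0.56 -0.2   1.81  0.    1.53 -2.1 ]
delta tool cm [-0.74 -1.46  8.33]
```

View pics/z2.png

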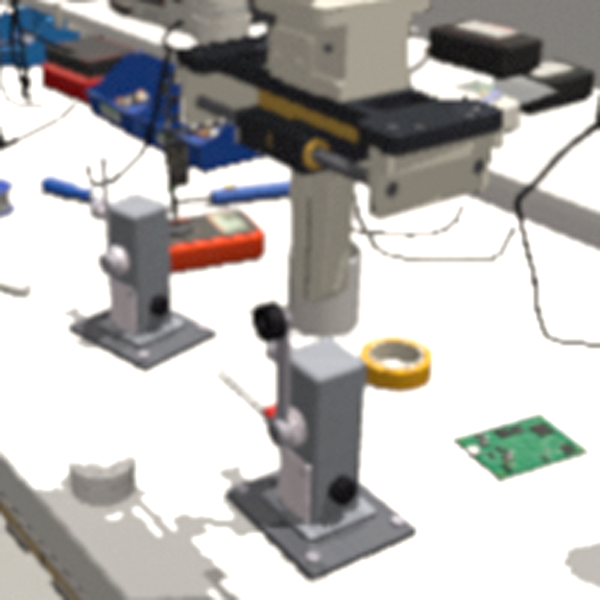

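The view shows the closed fingers with their tip at crop (325,330), above and to the right of the roller at (270,320). Nothing is touched. I'll check the tip projection, then descend.

```bash
python3 - <<'E'
from h import *
S=pickle.load(open("scene0.pkl","rb"))
p=px(S,[.4314,-.2079,.2183]);print(p,(p-[250,110])*3)
E
```

```text
[354.9806087  207.61341711] [314.9418261  292.84025133]
```

The lower cylinder in that view is the pencil cup behind, so the tip agrees. Descending.

```bash
python3 -m inch '[[[-0.7,-0.5,2,0,0,0,1],[0,0,3,0,0,0,1],[0,0,3.3,0,0,0,1],[0,0,0,0,0,0,1],[0,0,0,0,0,0,1]]]' && python3 -c "
from h import *
where((-47,-31,135))"
python3 -m inch '[[[0,1,0,0,0,0,1],[0,0.5,0,0,0,0,1],[0,0,0,0,0,0,1],[0,0,0,0,0,0,1],[0,0,0,0,0,0,1]]]' && python3 -c "
from h import *
where((-47,-31,135))"
```

```text
t: 2.95
tool_pos: [0.4384, -0.2128, 0.136]
orientation: [-0.038, -3.141, -0.001]
force: [-0.2, 0.8, 0.5]
opening: 0.0002
t 2.95 sw mm [-47.3 -65.2 136. ] F [-0.21  0.79  0.5 ] open 0.0002 turn deg [ 0.  -0.   0.2] q [-0.56 -0.12  1.89  0.    1.37 -2.1 ]
delta tool cm [-0.04  3.42  0.11]
t: 3.45
tool_pos: [0.4391, -0.1992, 0.1361]
orientation: [0.041, 3.141, -0.001]
force: [0.8, -0.7, -0.1]
opening: 0.0006
t 3.45 sw mm [-47.  -51.5 136.1] F [ 0.79 -0.66 -0.15] open 0.0006 turn deg [-0.   0.   0.1] q [-0.53 -0.14  1.91 -0.    1.37 -2.08]
delta tool cm [-0.    2.05  0.11]
```

```bash
cat > meas.py <<'E'
from h import *
from plant import robot
P=[];F=[]
for i in range(5):
    c=robot.read_camera("scene");s=robot.read_state();P.append(Rs.T@(s["tool_pos"]-SW)*1e3);F.append(Rs.T@s["force"])
P=np.mean(P,0);F=np.mean(F,0);I=c["image"]
m=(I[195:240,325:365].max(2)<45).astype(np.uint8);n,l,st,ce=cv2.connectedComponentsWithStats(m)
b=[(ce[i]+[325,195]).round(1).tolist()+[int(st[i,4])] for i in range(1,n) if st[i,4]>25]
print("t %.2f"%s["t"],"P",P.round(2),"F",F.round(2),"dark",b)
E
R='[[[0,0.4,0,0,0,0,1],[0,0,0,0,0,0,1]]]'
python3 -m inch '[[[0,0.6,0,0,0,0,1],[0,0,0,0,0,0,1]]]'>/dev/null; python3 meas.py
for k in 1 2 3 4 5; do python3 -m inch '[[[0,0.4,0,0,0,0,1],[0,0,0,0,0,0,1]]]' >/dev/null; python3 meas.py; done
```

```text
t 3.90 P [-47.25 -45.29 135.57] F [ 0.17  0.46 -0.14] dark [[344.5, 201.1, 285], [360.9, 196.6, 33], [339.4, 216.9, 87]]
t 4.35 P [-47.2  -41.29 135.64] F [0.17 0.07 0.02] dark [[346.1, 200.1, 303], [338.6, 216.9, 71]]
t 4.80 P [-47.21 -37.28 135.65] F [ 0.28 -0.01 -0.53] dark [[346.1, 199.8, 298], [337.9, 216.7, 56]]
t 5.25 P [-47.22 -33.27 135.64] F [ 0.08  0.23 -0.15] dark [[345.7, 199.4, 273], [337.3, 216.6, 45]]
t 5.70 P [-47.23 -29.28 135.65] F [-0.18  0.08 -0.17] dark [[345.6, 199.2, 257], [336.8, 216.6, 33]]
t 6.15 P [-47.22 -25.43 135.7 ] F [ 0.22 -1.38  0.32] dark [[346.2, 198.9, 246]]
```

Contact is made at y between about −29 and −25.5 (−1.4 N). Carrying on to feel for the jump.

```bash

for k in 1 2 3 4; do python3 -m inch '[[[0,0.3,0,0,0,0,1],[0,0,0,0,0,0,1]]]' >/dev/null; python3 meas.py; done
```

```text
t 6.60 P [-47.19 -22.32 135.68] F [ 0.44 -1.14  0.06] dark [[345.9, 198.7, 230]]
t 7.05 P [-47.18 -19.31 135.69] F [ 0.79 -1.56  0.14] dark [[346.2, 198.5, 214]]
t 7.50 P [-47.22 -16.31 135.67] F [ 1.39 -1.75  0.17] dark [[332.8, 198.1, 78], [354.8, 198.7, 115]]
t 7.95 P [-47.26 -13.3  135.65] F [ 1.21 -1.62 -0.07] dark [[332.0, 197.8, 66], [354.4, 198.3, 115]]
```

```bash

for k in 1 2 3; do python3 -m inch '[[[0,0.3,0,0,0,0,1],[0,0,0,0,0,0,1]]]' >/dev/null; python3 meas.py; done
```

```text
t 8.40 P [-47.27 -10.31 135.65] F [ 1.32 -1.31 -0.15] dark [[331.2, 197.6, 53], [354.4, 197.9, 118]]
t 8.85 P [-47.28  -7.31 135.65] F [ 0.93 -1.61 -0.07] dark [[330.7, 197.6, 49], [354.2, 197.4, 116]]
t 9.30 P [-47.29  -4.29 135.64] F [ 1.57 -2.18  0.43] dark [[329.9, 197.5, 39], [353.4, 197.0, 110]]
```

```bash
python3 -m inch '[[[0,0.3,0,0,0,0,1],[0,0,0,0,0,0,1]]]' >/dev/null; python3 meas.py;  python3 - <<'E'
from h import *
from plant import robot
o=[]
for n,(x,y) in(("scene",(320,190)),("top",(340,190))):
    I=robot.read_camera(n)["image"];o.append(cv2.resize(I[y:y+100,x-10:x+70] if n=="scene" else I[y:y+80,x:x+64],(400,500),interpolation=cv2.INTER_CUBIC))
cv2.imwrite("pics/z3.png",cv2.convertScaleAbs(np.hstack(o),alpha=1.5))
E
```

```text
t 9.75 P [-47.27  -1.3  135.66] F [ 1.43 -1.88  0.56] dark [[329.1, 197.1, 31], [353.1, 196.7, 101]]
```

View pics/z3.png

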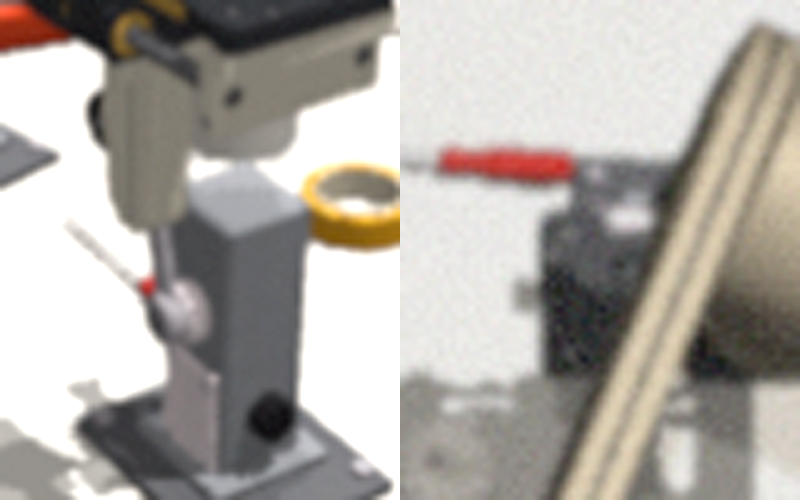

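The finger pushes the roller with the arm tilted, and the roller peeks out at crop (97,115). The knob is at right crop (628,215), still home. Continuing.

```bash

for k in 1 2; do python3 -m inch '[[[0,0.3,0,0,0,0,1],[0,0,0,0,0,0,1]]]' >/dev/null; python3 meas.py; done
```

```text
t 10.30 P [-47.29   1.71 135.65] F [ 2.14 -2.14  0.12] dark [[328.7, 197.2, 27], [352.5, 196.4, 87]]
t 10.75 P [-47.28   4.69 135.67] F [ 1.58 -2.27  0.06] dark [[351.7, 196.0, 71]]
```

```bash

for k in 1 2; do python3 -m inch '[[[0,0.3,0,0,0,0,1],[0,0,0,0,0,0,1]]]' >/dev/null; python3 meas.py; done
```

```text
t 11.20 P [-47.32   7.7  135.65] F [ 1.76 -2.54  0.24] dark [[351.0, 195.7, 53]]
t 11.65 P [-47.24  10.42 135.77] F [ 1.58 -4.24  0.06] dark []
```

```bash

for k in 1 2; do python3 -m inch '[[[0,0.2,0,0,0,0,1],[0,0,0,0,0,0,1]]]' >/dev/null; python3 meas.py; done
```

```text
t 12.10 P [-47.19  12.17 135.83] F [ 1.66 -6.23  0.34] dark []
t 12.55 P [-47.16  14.17 135.84] F [ 2.13 -5.72  0.34] dark []
```

The jump is clear at y ≈ 9.5 (2.5 → about 6 N), i.e. θp ≈ 0.43–0.45. For 10 mm of pin I need y ≈ 36.5. I'll go most of the way while lowering the tip, since the roller drops, and then look.

```bash

python3 -m inch '[[[0,0.4,0.3,0,0,0,1],[0,0.4,0.3,0,0,0,1],[0,0.4,0.3,0,0,0,1],[0,0.4,0,0,0,0,1],[0,0,0,0,0,0,1]]]' >/dev/null; python3 meas.py
python3 -m inch '[[[0,0.3,0,0,0,0,1],[0,0,0,0,0,0,1]]]' >/dev/null; python3 meas.py
python3 - <<'E'
from h import *
from plant import robot
o=[]
for n,(x,y) in(("scene",(310,190)),("top",(340,190))):
    I=robot.read_camera(n)["image"];cv2.imwrite(f"pics/{n}4.png",I);o.append(cv2.resize(I[y:y+100,x:x+80] if n=="scene" else I[y+10:y+60,x+15:x+55],(400,500),interpolation=cv2.INTER_CUBIC))
cv2.imwrite("pics/z4.png",cv2.convertScaleAbs(np.hstack(o),alpha=1.5))
E
```

```text
t 13.30 P [-46.85  30.01 127.06] F [ 3.24 -6.52  0.84] dark [[342.6, 195.7, 48]]
t 13.75 P [-46.77  32.73 127.17] F [ 3.25 -7.55  0.14] dark []
```

View pics/z4.png

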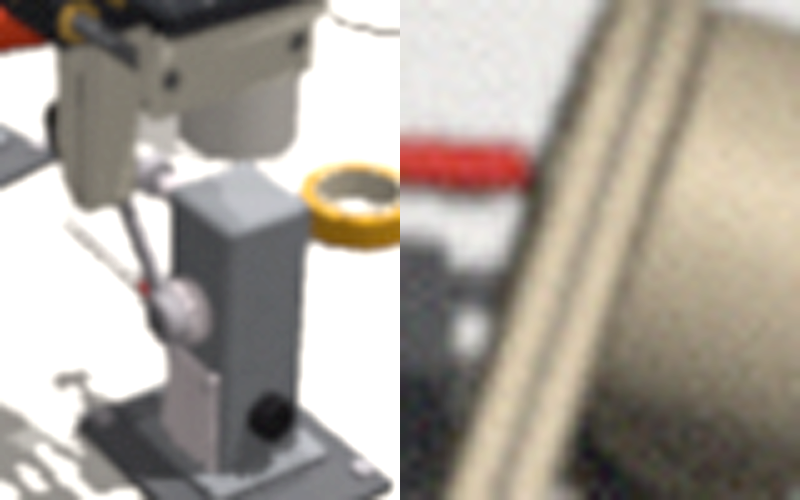

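I judge the pin to be about 8.7 mm out from the geometry, though the knob itself is hidden from view. I'll go 2.5 mm further, hold, then back off.

```bash

python3 -m inch '[[[0,0.25,0,0,0,0,1],[0,0,0,0,0,0,1],[0,0,0,0,0,0,1]]]' >/dev/null; python3 meas.py
python3 -m inch '[[[0,-1.5,0,0,0,0,1],[0,-2,0,0,0,0,1],[0,-2,0,0,0,0,1],[0,-2,0,0,0,0,1],[0,-2,0,0,0,0,1]]]' >/dev/null
python3 -m inch '[[[0,-1,0,0,0,0,1],[0,0,0,0,0,0,1],[0,0,0,0,0,0,1]]]' >/dev/null; python3 meas.py
python3 -c "
from h import *
where((0,120,230))"
```

```text
t 14.40 P [-46.73  35.08 127.21] F [ 3.34 -8.38  0.54] dark []
t 15.45 P [-47.19 -67.99 126.52] F [ 0.68 -0.37  0.11] dark [[345.9, 210.6, 454], [356.9, 199.2, 72]]
t 15.45 sw mm [-47.1 -68.2 126.6] F [ 0.63  0.09 -0.44] open 0.0002 turn deg [0.  0.  0.2] q [-0.56 -0.11  1.9   0.    1.35 -2.11]
delta tool cm [ -4.76  18.81 -10.33]
```

```bash

python3 -m inch '[[[0,0,3,0,0,0,1]]]' >/dev/null 2>&1 & wait; echo skip
```

```text
skip
```

That row went down 3 cm instead of up (tool z points down). There is only the plate below at 8 mm, so it does no harm. Now I'll go up properly.

```bash

python3 -m inch '[[[0,0,-4.5,0,0,0,1],[0,0,-4.5,0,0,0,1],[0,0,-4,0,0,0,1],[0,0,0,0,0,0,1],[0,0,0,0,0,0,1]]]'
python3 -m inch '[[[-1,4,0,0,0,0,1],[-1,4,0,0,0,0,1],[-1,4,0,0,0,0,1],[-1,4,0,0,0,0,1],[-1,4.5,0,0,0,0,1]]]'
python3 -m inch '[[[0,0,0,0,0,0,1],[0,0,0,0,0,0,1]]]' >/dev/null
python3 - <<'E'
from h import *
from plant import robot
where((3,100,108))
o=[]
for n in("top","wrist"):
    c=robot.read_camera(n);I=c["image"];cv2.imwrite(f"pics/{n}5.png",I);o.append(cv2.resize(I[205:258,350:416],(400,400),interpolation=cv2.INTER_CUBIC) if n=="top" else cv2.resize(I,(400,250)))
o[1]=cv2.copyMakeBorder(o[1],0,150,0,0,cv2.BORDER_CONSTANT)
cv2.imwrite("pics/z5.png",cv2.convertScaleAbs(np.hstack(o),alpha=1.5))
E
```

```text
t: 16.05
tool_pos: [0.4392, -0.2166, 0.2279]
orientation: [0.04, 3.139, -0.002]
force: [-0.1, -0.4, -0.6]
opening: 0.0005
t: 16.55
tool_pos: [0.4928, -0.0112, 0.2245]
orientation: [-0.041, -3.138, -0.0]
force: [0.7, -0.3, -0.1]
opening: 0.0005
t 16.75 sw mm [  1.4 137.3 224.7] F [0.82 0.72 0.42] open 0.0004 turn deg [ 0.  -0.2  0.3] q [-0.13 -0.16  1.77 -0.    1.54 -1.68]
delta tool cm [-0.18 -3.73 11.67]
```

View pics/z5.png

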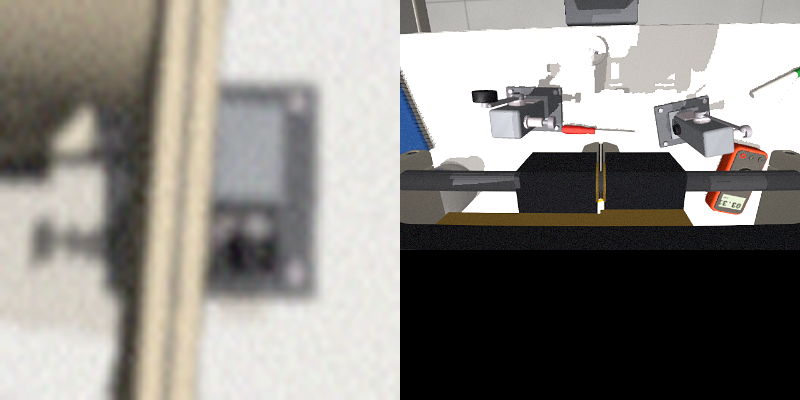

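The wrist view shows the roller at (484,97), the knob standing off its bushing at (552,122), and the screwdriver undisturbed. I'll check the pin's extension in it.

```bash
python3 - <<'E'
from h import *
from plant import robot
s=robot.read_state();c=robot.read_camera("wrist");I=c["image"]
R=Ro.from_rotvec(s["orientation"]).as_matrix();M=np.array(c["tool_from_camera"])
wc=R@M[:3,:3];t=R@M[:3,3]+s["tool_pos"]
C=dict(K=c["K"],distortion=c["distortion"],R=wc.T,t=-wc.T@t)
w=lambda p:SW+Rs@(np.array(p)/1e3)
x0,y0=130,130
Z=cv2.resize(I[y0:y0+100,x0:x0+130],None,fx=6,fy=6,interpolation=cv2.INTER_CUBIC);Z=cv2.convertScaleAbs(Z,alpha=1.3)
for p,col in(((0,47,111),(255,0,0)),((0,56.5,111),(0,255,0)),((0,66.5,111),(0,0,255)),((-43.5,0,170),(255,0,255)),((21,22,140),(255,255,0)),((-21,22,140),(255,255,0))):
    q=px(C,w(p));print(p,q.round(1));cv2.circle(Z,tuple(int(v) for v in (q-[x0,y0]+.5)*6),4,col,-1)
cv2.imwrite("pics/z6.png",Z)
E
```

```text
(0, 47, 111) [225.8 194.2]
(0, 56.5, 111) [236.  194.2]
(0, 66.5, 111) [246.7 194.2]
(-43.5, 0, 170) [132.3 153.7]
(21, 22, 140) [188.7 225.6]
(-21, 22, 140) [183.6 177.4]
```

View pics/z6.png

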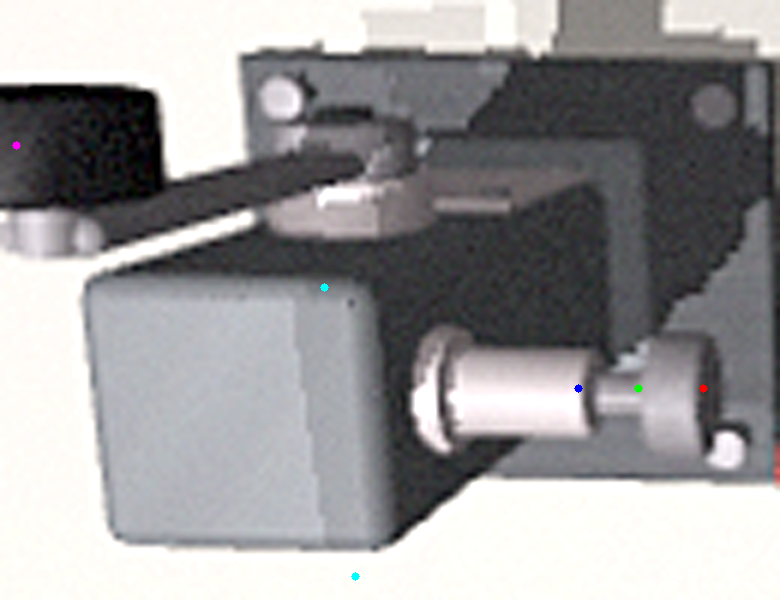

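The pin stands out about 8 mm: bushing end at crop x≈595, knob face at ≈709, i.e. about 18 mm against 9.5 mm at home. The arm is upright. The travel from first contact to the hard stop during reset will give the exact figure. Descending beside the knob.

```bash

python3 -m inch '[[[-0.2,-2,3,0,0,0,1],[0,-0.5,4,0,0,0,1],[0,0,4.7,0,0,0,1],[0,0,0,0,0,0,1],[0,0,0,0,0,0,1]]]'
python3 meas.py
for k in 1 2 3 4 5; do python3 -m inch '[[[0,-0.3,0,0,0,0,1],[0,-0.0,0,0,0,0,1]]]'>/dev/null; python3 meas.py;done
```

```text
t: 17.4
tool_pos: [0.4941, -0.0388, 0.1096]
orientation: [-0.043, -3.139, -0.001]
force: [0.2, -0.3, 0.7]
opening: 0.0004
t 17.65 P [  6.15 110.65 112.37] F [0.29 0.22 0.7 ] dark [[339.4, 217.3, 105]]
t 18.10 P [  4.6  108.21 109.87] F [ 0.1  -0.15  0.33] dark [[339.3, 217.2, 107]]
t 18.55 P [  4.45 105.18 109.59] F [-0.28 -0.05  0.11] dark [[339.3, 217.3, 106]]
t 19.00 P [  4.49 102.18 109.63] F [ 0.12 -0.06 -0.02] dark [[339.3, 217.2, 108]]
t 19.45 P [  4.5   99.17 109.64] F [-0.1   0.14 -0.04] dark [[339.3, 217.1, 111]]
t 19.90 P [  4.5   96.17 109.64] F [0.1  0.15 0.18] dark [[339.2, 217.1, 112]]
```

```bash

python3 -m inch '[[[0,-0.4,0,0,0,0,1],[0,-0.0,0,0,0,0,1]]]'>/dev/null; python3 meas.py
for k in 1 2 3 4 5 6; do python3 -m inch '[[[0,-0.15,0,0,0,0,1],[0,0,0,0,0,0,1]]]'>/dev/null; python3 meas.py;done
```

```text
t 20.35 P [  4.51  92.15 109.64] F [-0.04  0.3   0.06] dark [[339.2, 217.0, 114]]
t 20.80 P [  4.51  90.73 109.63] F [-0.06  0.13  0.2 ] dark [[339.2, 217.0, 114]]
t 21.25 P [  4.52  89.21 109.65] F [ 0.03 -0.13  0.21] dark [[339.2, 217.1, 115]]
t 21.70 P [  4.53  87.7  109.64] F [ 0.28  0.35 -0.04] dark [[339.1, 217.1, 115]]
t 22.15 P [  4.53  86.2  109.64] F [-0.1   0.13 -0.29] dark [[339.1, 217.1, 117]]
t 22.60 P [  4.53  84.71 109.64] F [-0.06 -0.03 -0.29] dark [[339.2, 217.0, 119]]
t 23.05 P [  4.53  83.2  109.64] F [-0.03  0.33 -0.27] dark [[339.1, 217.0, 122]]
```

```bash

for k in 1 2 3 4; do python3 -m inch '[[[0,-0.15,0,0,0,0,1],[0,0,0,0,0,0,1]]]'>/dev/null; python3 meas.py;done
```

```text
t 23.50 P [  4.52  82.37 109.6 ] F [0.38 5.25 0.42] dark [[339.1, 217.1, 120]]Traceback (most recent call last):
  File "meas.py", line 5, in <module>
    c=robot.read_camera("scene");s=robot.read_state();P.append(Rs.T@(s["tool_pos"]-SW)*1e3);F.append(Rs.T@s["force"])
ValueError: 200 camera calls are used up
Traceback (most recent call last):
  File "meas.py", line 5, in <module>
    c=robot.read_camera("scene");s=robot.read_state();P.append(Rs.T@(s["tool_pos"]-SW)*1e3);F.append(Rs.T@s["force"])
ValueError: 200 camera calls are used up
Traceback (most recent call last):
  File "meas.py", line 5, in <module>
    c=robot.read_camera("scene");s=robot.read_state();P.append(Rs.T@(s["tool_pos"]-SW)*1e3);F.append(Rs.T@s["force"])
ValueError: 200 camera calls are used up
```

The camera calls are used up, so from here I go by force and pose only. Contact was at y ≈ 82.5.

```bash
python3 -c "
from h import *
where()"
for k in 1 2 3; do python3 -m inch '[[[0,-0.1,0,0,0,0,1],[0,0,0,0,0,0,1],[0,0,0,0,0,0,1]]]'>/dev/null; python3 -c "
from h import *
where()";done
```

```text
t 24.1 sw mm [  4.5  78.9 109.6] F [ 0.27 10.33  2.29] open 0.0005 turn deg [ 0.2 -0.   0.1] q [-0.25 -0.06  1.89  0.    1.32 -1.79]
t 24.4 sw mm [  4.5  78.  109.6] F [-0.55 10.74  1.41] open 0.0004 turn deg [ 0.2 -0.   0.1] q [-0.25 -0.06  1.89  0.    1.32 -1.79]
t 24.7 sw mm [  4.4  77.  109.5] F [-0.88 11.17  1.7 ] open 0.0006 turn deg [ 0.2 -0.   0.2] q [-0.25 -0.06  1.89  0.    1.32 -1.8 ]
t 25.0 sw mm [  4.4  76.  109.6] F [-0.58 11.48  1.64] open 0.0008 turn deg [ 0.2 -0.   0.1] q [-0.25 -0.06  1.89  0.    1.32 -1.8 ]
```

```bash
for k in 1 2 3; do python3 -m inch '[[[0,-0.1,0,0,0,0,1],[0,0,0,0,0,0,1],[0,0,0,0,0,0,1]]]'>/dev/null; python3 -c "
from h import *
where()"|cut -c1-90;done
```

```text
t 25.3 sw mm [  4.4  75.  109.5] F [ 0.03 10.9   1.27] open 0.0006 turn deg [ 0.2 -0.   0.
t 25.6 sw mm [  4.4  74.  109.6] F [-0.37 10.25  2.93] open 0.0005 turn deg [ 0.2 -0.   0.
t 25.9 sw mm [  4.4  73.4 109.5] F [-1.1  12.65  2.26] open 0.0006 turn deg [ 0.2 -0.   0.
```

```bash
for k in 1 2; do python3 -m inch '[[[0,-0.1,0,0,0,0,1],[0,0,0,0,0,0,1],[0,0,0,0,0,0,1]]]'>/dev/null; python3 -c "
from h import *
where()"|cut -c1-90;done
```

```text
t 26.2 sw mm [  4.4  73.3 109.5] F [-0.81 15.68  2.34] open 0.0007 turn deg [ 0.3 -0.   0.
t 26.5 sw mm [  4.4  73.1 109.5] F [-0.86 20.36  3.59] open 0.0006 turn deg [ 0.4 -0.   0.
```

Hard stop reached at 73.3 mm with the force rising to 20 N. Travel from contact was about 9 mm, so the pin had been 8–9 mm out and is now home. Backing off.

```bash
python3 -m inch '[[[0,1.5,0,0,0,0,1],[0,2.5,0,0,0,0,1],[0,0,-4,0,0,0,1],[0,0,-4,0,0,0,1],[0,0,-4,0,0,0,1]]]'
python3 -m inch '[[[0,0,0,0,0,0,1],[0,0,0,0,0,0,1],[0,0,0,0,0,0,1],[0,0,0,0,0,0,1]]]'
python3 -c "
from plant import robot
print(robot.close_job())"
```

```text
t: 27.0
tool_pos: [0.4946, -0.0399, 0.2308]
orientation: [-0.04, -3.141, 0.002]
force: [2.4, -0.1, 0.3]
opening: 0.0007
t: 27.4
tool_pos: [0.494, -0.0399, 0.2278]
orientation: [-0.041, -3.138, -0.0]
force: [-0.2, 1.1, -0.1]
opening: 0.0007
the job is handed in; nothing more can be done
None
```

I trip-tested the roller switch (the right-hand one), reset it and handed the job in at 27.4 s of the 58 s. No verdict was reported.

- **Trip:** I pushed the roller towards +y with the closed fingers. It turned stiff after about 36 mm of roller travel, around 0.43–0.45 rad, where the force rose from 2.5 to about 6 N. I carried on to about 0.82 rad, held for about half a second and let the arm spring back.
- **Pin extension:** My three estimates disagree slightly. Geometry gave about 9.7 mm, the wrist picture about 8 mm, and the travel while pushing it home about 9 mm. All lie between the 7 and 13 mm limits, but probably a little under the 10 mm you asked for.
- **Spring-back:** The wrist picture showed the arm upright with the pin still out. The screwdriver was undisturbed, and the whisker switch looked untouched.
- **Reset:** The pin slid at about 11 N and then stopped hard, with the force rising to 20 N. I backed off clear of everything, with force readings at noise level.
- **Slips:** I ran out of camera calls while pushing the pin home, so the final state (pin home, arm upright) is judged by force and position only, not by a last picture. One row also moved the tool 3 cm down instead of up, in free space, with no contact.

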